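Slide a drum hoop past the spring latch into its drilling nest

ROBOT

A 6-joint arm with a two-finger parallel gripper is mounted at the origin on the work surface. World frame = base frame: x ahead of the robot, y to its left, z up, the work surface at z = 0. Lengths are in m, angles in rad, forces in N, time in s.
With the tool pointing down it reaches from about 0.35 to 0.85 m from the base axis. Payload 8.1 kg.
Tool frame: the origin (TCP) lies midway between the tips of the shut fingers; the grasp point (between the pads) lies 19 mm behind it (robot.tcp_to_grasp is the distance from the TCP to the grasp point, in m); z points along the fingers, y is the direction in which the jaws open and shut (so a half turn about z gives the same grasp; the last joint's range is limited). The gripper opens to 93 mm and grips with 3 to 60 N. Pads are 15 mm wide; open, the fingers measure 128 mm over their backs; the gripper's body (75 mm by 188 mm) begins 65 mm behind the grasp point.
Start: joints at [1.165, 0.13, 1.488, -0, 1.523, -0.085], TCP at [0.189, 0.569, 0.219] pointing down, gripper open.
Joint ranges: [-2.96, 2.96], [-0.89, 2.26], [0.02, 2.5], [-1.34, 4.48], [0, 2.73], [-2.66, 2.66]. Speed limits (rad/s): [2.39, 2.39, 2.79, 3.14, 3.14, 3.14].

INTERFACE

Orientations are given as a rotation vector (axis times angle).
In Python, from plant import robot gives the robot as it stands.
- The arm moves only by the tool send_rows, never from a script. Its argument "series" is a list of rows, each an object of numbers: "wx", "wy", "wz": the turn, a rotation vector about the world's x, y, z in rad; "dx", "dy", "dz": the shift along the world's x, y, z in cm; "fingers": the closure in counts, from 0 (fully open) to 255 (shut). In form: [{"wx": .., "wy": .., "wz": .., "dx": .., "dy": .., "dz": .., "fingers": ..}, ...]. A call has 1 to 20 rows; each row shifts and turns the pose as measured when the row begins; what a row does not reach is not made up. A row lasts 1/12 s, in which the tool goes at most 41.7 mm and 7.16 degrees, less where a joint would pass 70% of its speed; a pose out of reach is approached as far as the arm can. A call is refused whole if a number of a shift passes 4.17 or a number of a turn 0.125, either way. A call with a gripper value outside its range is refused whole. The fingers move at their own pace and stop on an object; "newtons" is the grip in N (left out, the last holds). Time passes only in rows, so rows that do not move let the fingers close. It gives the time, the measured TCP pose, the force and the opening at its end, in the units of the state.
- robot.read_state(): the state, without advancing time (a new reading comes with each control period).
- robot.read_camera(name): name is "side" or "top" or "wrist"; returns the picture (420x560x3 uint8, red, green, blue); there is no depth.
- robot.camera_info(name): a dict with "intrinsics" (3x3 intrinsics, pixels), "extrinsics" (4x4, takes a point from world to camera coordinates); the wrist camera has in their place "tool_from_camera" (4x4, takes a point from camera to tool coordinates, whose origin is the TCP and whose axes are the flange's). Camera axes: x right, y up, looking along -z (the intrinsics and any distortion apply to the point x, -y, -z); pixel columns grow to the right and rows downward; lengths in m; the calibration is good to about 2 mm. A picture is of the moment at which its call begins: read the wrist's pose just before it. camera_info takes no time and is no camera call.
- robot.close_job(): hands the job in, once; it reports no verdict.
The state is a dict: "t": time; "q": joint angles; "dq": joint speeds; "joint_torque": joint torques, N m; "tool_pos": TCP position; "orientation": TCP orientation; "force": force on the tool from outside, world axes, zero at the start; "wrist_torque": the same for the moment, N m; "opening": finger opening in m.
Only numpy, scipy, OpenCV 4.12 (cv2) and the standard library are available. Lean on these libraries where they do the work, as an engineer would, in place of code of your own. Each camera call takes 0.05 s, during which the arm holds its last target.

TASK

Press the orange spring plate well down with the fingertips and, keeping it down, gently push the wooden drum hoop away from the open end of the jig, past the two stop pins, until it is home against the two steel end posts. Then let the plate spring back up so that the pins lock the hoop in from behind. Never lift or tip the hoop off its runners, and leave the pot, the jar and the brass weight where they stand.

Things in the scene. Friction and masses are not known exactly. Their poses are not given: they have to be found in the camera images.
- jig: Fixed wooden jig, 335 x 206 mm. Origin on the bench midway between the two latch pins; x runs along the slide, from the open end (-x, nearer the robot) into the nest (+x); z up. 'Jig' numbers below are in this frame, mm. The hoop slides on two runners (top z=30, |y|=50 to 90) between fences (inner faces |y|=87.5, top z=46). The 100 mm gap between the runners is open down to z=6.
- mouth (a point): Open end of the jig at the height of the runners (jig x=-128, y=0, z=30).
- home (a point): Where the centre of the hoop's underside lies when it is home (jig x=87, y=0, z=30), touching both steel end posts: 16 mm diameter, z=30 to 58, at jig (163, +-53). An aluminium drill guide block stands beyond, at x=185 to 199, |y|<30, up to z=60.
- hoop: Loose plain wooden drum hoop (ring): outer diameter 170 mm, inner 154, 38 high, about 0.25 kg. Origin at the centre of its underside, z along the ring's axis. Lies flat on the runners (underside z=30, top z=68). Starts with its centre at jig x=25 to 50, the two latch pins standing inside it ahead of its near wall; they stop it at about x=61 unless the latch is held down.
- latch (a joint): Travel of the spring latch, m: 0 up, 0.014 fully down. Moves straight down only and springs back: about 4 N at first, 9 N at the bottom. One piece: orange press plate, dark crossbar and two stop pins. The pins pass under the hoop when it is pressed 9 mm or more (11 mm is a good depth: below that it nears its hard stop).
- press_plate (a point): Top face of the orange press plate, mid-length (jig x=-52.5, y=0, z=27 when up, 13 when fully down). The plate spans jig x=-115 to 10, |y|<28. Fingers can press the part between the hoop's near wall and the open end, and slide along it, still pressing, while pushing the outside of the wall ahead of them.
- pins (a point): Point midway between the tops of the two steel stop pins, moves with the latch (jig x=0, y=0, z=38 when up, 8 above the runners). Pins are 10 mm in diameter, at jig (0, +-38), with 66 mm free between them for fingers. With the hoop home the raised pins stand about 5 mm behind its outer wall.
- pot: Bystander: small open steel glue pot without handles, 72 mm in diameter, 70 high, standing loose on the bench beside the jig. Origin at the centre of its underside.
- jar: Bystander: amber glass jar with a green lid, 56 mm in diameter, 75 high, loose on the bench beside the jig. Origin at the centre of its underside.
- weight: Bystander: brass disc weight, 50 mm in diameter, 30 high, loose on the bench near the jig's open end. Origin at the centre of its underside.
Things that resemble listed ones, but are neither listed nor needed, are in the scene too. There is more than one size of the hoop; the job needs the largest.

How it is judged:
By the outcome, as a careful person would: the job done as asked, in the order asked, and still so for the second after the job is handed in, with the robot touching nothing.
It also fails if it takes over 40 s, if anything falls off the work surface, if the arm or the gripper's body presses on something with over 40 N, if the wrist force passes 120 N, or if a joint passes its speed limit or range.

## Working session

There is one attempt and no reset: what is moved stays moved. The work goes in short steps, Python scripts to look and compute and a tool call to move; the robot and the scene stay as the last step left them, time stands still between calls to the robot, and variables do not carry over. Pictures are saved under pics/ and viewed, and the job is handed in when it is done.

Besides the shell and the picture viewer there is one more tool, called as a command line: name --argument value ..., lists and objects as JSON in quotes. send_rows: Moves the arm, as the interface text tells. Its arguments: {"type":"object","properties":{"series":{"type":"array","items":{"type":"object","properties":{"wx":{"type":"number"},"wy":{"type":"number"},"wz":{"type":"number"},"dx":{"type":"number"},"dy":{"type":"number"},"dz":{"type":"number"},"fingers":{"type":"number"}}}},"newtons":{"type":"number"}},"required":["series"]}

```bash
mkdir -p pics; ls
cat > h.py <<'E'
import numpy as np,cv2
from plant import robot
def save(n,f):
    im=robot.read_camera(n); cv2.imwrite(f,im[:,:,::-1]); return im
E
python3 - <<'E'
from h import *
s=robot.read_state(); print(s)
for n in ("side","top","wrist"):
    save(n,f"pics/{n}0.png"); print(n,robot.camera_info(n))
E
```

```text
pics
{'t': 0.0, 'q': array([ 1.16461403e+00,  1.31145903e-01,  1.48923310e+00, -2.57520923e-05,
        1.52296858e+00, -8.53906956e-02]), 'dq': array([ 0.00032515,  0.00036588, -0.00097376, -0.00030492, -0.00126931,
       -0.00144934]), 'joint_torque': array([-2.86635899e-03, -5.59846902e+01, -4.91743219e+01,  7.63549190e-02,
        3.64423043e-02, -1.88670679e-04]), 'tool_pos': array([0.1889599 , 0.56890083, 0.2176219 ]), 'orientation': array([-5.01674098e-01, -3.10086992e+00,  2.68326806e-03]), 'force': array([ 0.39979319, -0.14354695,  0.48486203]), 'wrist_torque': array([0.03234946, 0.05594762, 0.00393067]), 'opening': 0.0932983942795959}
side {'intrinsics': array([[437.40496484,   0.        , 280.74609054],
       [  0.        , 437.40496484, 205.74207832],
       [  0.        ,   0.        ,   1.        ]]), 'extrinsics': array([[ 0.9975904 , -0.0676586 ,  0.01535305, -0.55991915],
       [ 0.0390574 ,  0.73057499,  0.68171454, -0.0719878 ],
       [-0.05734041, -0.67947222,  0.73145716, -1.18225494],
       [ 0.        ,  0.        ,  0.        ,  1.        ]])}
top {'intri
[... 260 characters left out ...]
0.05743055,  0.19971515, -0.58349519],
       [-0.19954257, -0.00878257,  0.9798498 , -0.8059668 ],
       [ 0.        ,  0.        ,  0.        ,  1.        ]])}
wrist {'intrinsics': array([[335.15531061,   0.        , 278.03308886],
       [  0.        , 335.15531061, 208.61192326],
       [  0.        ,   0.        ,   1.        ]]), 'tool_from_camera': array([[-4.09269806e-04,  9.56847095e-01,  2.90591584e-01,
         8.11009551e-02],
       [ 9.99999862e-01,  2.95642851e-04,  4.34922252e-04,
        -2.85944499e-04],
       [ 3.30242770e-04,  2.90591721e-01, -9.56847084e-01,
        -1.66163062e-01],
       [ 0.00000000e+00,  0.00000000e+00,  0.00000000e+00,
         1.00000000e+00]])}
```

View pics/top0.png

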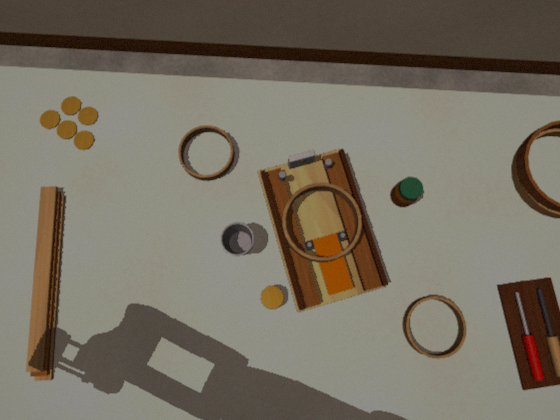

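View pics/side0.png

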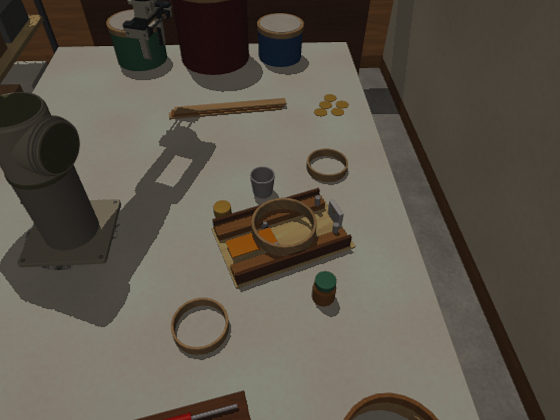

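View pics/wrist0.png

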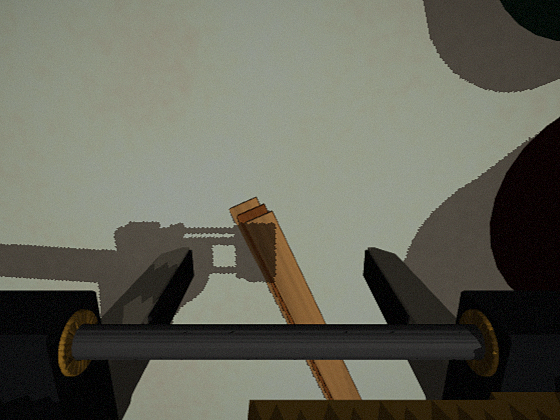

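Candidates for the hoop, by pixel in the top view: ring in the jig (323,222), loose rings (207,152) and (435,326), and a big round thing at the right edge (555,168). The orange plate is at (335,263); the brass weight beside it is at (272,297), with loose discs at upper left (70,115). Next I check the ring in the jig in a close crop.

Run:
```python
import cv2
im=cv2.imread("pics/top0.png")[135:315,210:450]
cv2.imwrite("pics/top0c.png",cv2.resize(im,None,fx=3.3,fy=3.3,interpolation=cv2.INTER_CUBIC))
```

```text
(no output)
```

View pics/top0c.png

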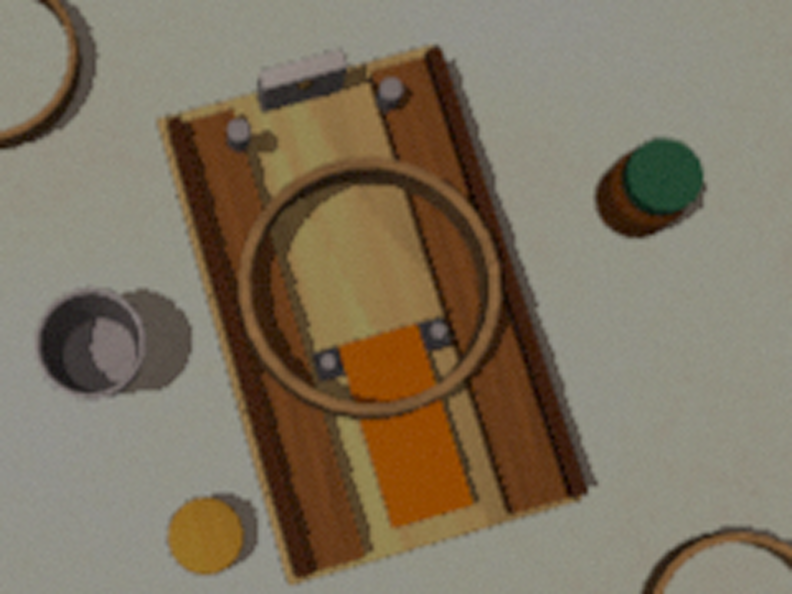

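```bash
cat >> h.py <<'E'
def ray(name,px,z):
    c=robot.camera_info(name);K=c["intrinsics"];E=c["extrinsics"]
    d=np.array([(px[0]-K[0,2])/K[0,0],-(px[1]-K[1,2])/K[1,1],-1])
    R=E[:3,:3];o=-R.T@E[:3,3];w=R.T@d
    return o+w*(z-o[2])/w[2]
def proj(name,P):
    c=robot.camera_info(name);K=c["intrinsics"];E=c["extrinsics"]
    p=E[:3,:3]@np.array(P)+E[:3,3]
    return np.array([K[0,0]*p[0]/-p[2]+K[0,2],K[1,1]*-p[1]/-p[2]+K[1,2]])
def j2w(p):
    x,y,a=POSE; return np.array([x+np.cos(a)*p[0]-np.sin(a)*p[1],y+np.sin(a)*p[0]+np.cos(a)*p[1],p[2]])
E
python3 - <<'E'
from h import *
from scipy.optimize import least_squares
u=lambda c:(210+(c[0]+.5)/3.3-.5,135+(c[1]+.5)/3.3-.5)
pts=[((328,361),(0,38,38)),((438,330),(0,-38,38)),((238,130),(163,53,58)),((390,90),(163,-53,58)),((393,528),(-115,28,27)),((476,500),(-115,-28,27))]
W=[ray("top",u(c),j[2]/1000)[:2] for c,j in pts]
J=np.array([j[:2] for c,j in pts])/1000
def f(p):
    R=np.array([[np.cos(p[2]),-np.sin(p[2])],[np.sin(p[2]),np.cos(p[2])]])
    return (J@R.T+p[:2]-W).ravel()
r=least_squares(f,[.5,0,0]);print(r.x,np.degrees(r.x[2]));print((r.fun.reshape(-1,2)*1000).round(1))
x,y,a=r.x
E=[ray("top",u(c),.068)[:2] for c in [(238,285),(502,285),(370,157),(370,418),]]
print(np.linalg.norm(E[0]-E[1]),np.linalg.norm(E[2]-E[3]))
c=np.mean(E,0)-[x,y];print("hoop jig",1000*(c[0]*np.cos(a)+c[1]*np.sin(a)),1000*(-c[0]*np.sin(a)+c[1]*np.cos(a)))
open("h.py","a").write(f"POSE={list(r.x)}\n")
for n,cc,z in(("pot",(92,343),.07),("jar",(664,176),.075),("weight",(206,537),.03)):print(n,ray("top",u(cc),z))
E
```

```text
[ 0.52935981 -0.06207587  0.3409363 ] 19.534211224601528
[[-0.  -0.4]
 [ 0.5 -0.2]
 [ 0.1  0.2]
 [ 1.6  0.5]
 [ 0.1 -0.5]
 [-2.3  0.3]]
0.16990993527166529 0.17048168318112894
hoop jig 36.76273560198111 1.058870528712211
pot [0.51547371 0.12649367 0.07      ]
jar [ 0.6453326  -0.23600222  0.075     ]
weight [0.39882737 0.04736178 0.03      ]
```

Pose fit residuals are within about 2 mm. The ring in the jig measures 170 mm, so it is the right one; its centre is at jig x≈37 and the jig yaw is 19.5°. Next I go above the plate with the fingers shut and the jaws along jig y.

send_rows --series '[{"dx": 1.5,"dy": -3.6,"wz": 0.037,"fingers": 255},{"dx": 1.5,"dy": -3.6,"wz": 0.037,"fingers": 255},{"dx": 1.5,"dy": -3.6,"wz": 0.037,"fingers": 255},{"dx": 1.5,"dy": -3.6,"wz": 0.037,"fingers": 255},{"dx": 1.5,"dy": -3.6,"wz": 0.037,"fingers": 255},{"dx": 1.5,"dy": -3.6,"wz": 0.037,"fingers": 255},{"dx": 1.5,"dy": -3.6,"wz": 0.037,"fingers": 255},{"dx": 1.5,"dy": -3.6,"wz": 0.037,"fingers": 255},{"dx": 1.5,"dy": -3.6,"wz": 0.037,"fingers": 255},{"dx": 1.5,"dy": -3.6,"wz": 0.037,"fingers": 255},{"dx": 1.5,"dy": -3.6,"wz": 0.037,"fingers": 255},{"dx": 1.5,"dy": -3.6,"wz": 0.037,"fingers": 255},{"dx": 1.5,"dy": -3.6,"wz": 0.037,"fingers": 255},{"dx": 1.5,"dy": -3.6,"wz": 0.037,"fingers": 255},{"dx": 1.5,"dy": -3.6,"wz": 0.037,"fingers": 255},{"dx": 1.5,"dy": -3.6,"wz": 0.037,"fingers": 255},{"dx": 1.5,"dy": -3.6,"wz": 0.037,"fingers": 255},{"dx": 0,"dy": 0,"fingers": 255}]' --newtons 20

```text
schema error: expected keys wx, wy, wz, dx, dy, dz, fingers
```

```bash
cat >> h.py <<'E'
from scipy.spatial.transform import Rotation as Rot
def st(tx=None,tz=None,ty=0):
    s=robot.read_state();p=s["tool_pos"];x,y,a=POSE
    R=Rot.from_rotvec(s["orientation"]).as_matrix();d=p[:2]-[x,y]
    jp=1000*np.array([d@[np.cos(a),np.sin(a)],d@[-np.sin(a),np.cos(a)],p[2]])
    want=np.array([[-np.cos(a),-np.sin(a),0],[-np.sin(a),np.cos(a),0],[0,0,-1]]).T
    F=s["force"];fj=[F[:2]@[np.cos(a),np.sin(a)],F[:2]@[-np.sin(a),np.cos(a)],F[2]]
    print("t",round(s["t"],2),"jigpos",jp.round(1),"turn",Rot.from_matrix(want@R.T).as_rotvec().round(3),"Fjig",np.round(fj,1),"open",round(s["opening"],4),"q",s["q"].round(2))
    if tx is not None:
        print("cm",((j2w(np.array([tx,ty,tz])/1000)-p)*100).round(2))
    return s
E
python3 -c "
from h import *
st(-75,35)"
```

```text
t 0.15 jigpos [-109.7  708.5  217.8] turn [ 0.001 -0.     0.662] Fjig [ 0.1 -0.6  0.2] open 0.093 q [ 1.16  0.13  1.49  0.    1.52 -0.09]
cm [ 26.96 -65.61 -18.28]
```

send_rows --series '[{"wx": 0,"wy": 0,"wz": 0.037,"dx": 1.5,"dy": -3.6,"dz": 0,"fingers": 255},{"wx": 0,"wy": 0,"wz": 0.037,"dx": 1.5,"dy": -3.6,"dz": 0,"fingers": 255},{"wx": 0,"wy": 0,"wz": 0.037,"dx": 1.5,"dy": -3.6,"dz": 0,"fingers": 255},{"wx": 0,"wy": 0,"wz": 0.037,"dx": 1.5,"dy": -3.6,"dz": 0,"fingers": 255},{"wx": 0,"wy": 0,"wz": 0.037,"dx": 1.5,"dy": -3.6,"dz": 0,"fingers": 255},{"wx": 0,"wy": 0,"wz": 0.037,"dx": 1.5,"dy": -3.6,"dz": 0,"fingers": 255},{"wx": 0,"wy": 0,"wz": 0.037,"dx": 1.5,"dy": -3.6,"dz": 0,"fingers": 255},{"wx": 0,"wy": 0,"wz": 0.037,"dx": 1.5,"dy": -3.6,"dz": 0,"fingers": 255},{"wx": 0,"wy": 0,"wz": 0.037,"dx": 1.5,"dy": -3.6,"dz": 0,"fingers": 255},{"wx": 0,"wy": 0,"wz": 0.037,"dx": 1.5,"dy": -3.6,"dz": 0,"fingers": 255},{"wx": 0,"wy": 0,"wz": 0.037,"dx": 1.5,"dy": -3.6,"dz": 0,"fingers": 255},{"wx": 0,"wy": 0,"wz": 0.037,"dx": 1.5,"dy": -3.6,"dz": 0,"fingers": 255},{"wx": 0,"wy": 0,"wz": 0.037,"dx": 1.5,"dy": -3.6,"dz": 0,"fingers": 255},{"wx": 0,"wy": 0,"wz": 0.037,"dx": 1.5,"dy": -3.6,"dz": 0,"fingers": 255},{"wx": 0,"wy": 0,"wz": 0.037,"dx": 1.5,"dy": -3.6,"dz": 0,"fingers": 255},{"wx": 0,"wy": 0,"wz": 0.037,"dx": 1.5,"dy": -3.6,"dz": 0,"fingers": 255},{"wx": 0,"wy": 0,"wz": 0.037,"dx": 1.5,"dy": -3.6,"dz": 0,"fingers": 255}]' --newtons 20

```text
t: 1.57
tool_pos: [0.4419, -0.0686, 0.2102]
orientation: [-0.548, 3.092, -0.015]
force: [0.6, 0.9, 0.4]
opening: 0.0005
```

```bash
python3 -c "
from h import *
st(-75,60)"
```

```text
t 1.57 jigpos [-84.6  23.1 210.2] turn [ 0.009  0.003 -0.01 ] Fjig [0.9 0.7 0.4] open 0.0005 q [-0.26 -0.3   1.91 -0.01  1.53 -2.18]
cm [  1.68  -1.86 -15.02]
```

send_rows --series '[{"wx": 0.004,"wy": 0,"wz": -0.005,"dx": 0.4,"dy": -0.5,"dz": -3,"fingers": 255},{"wx": 0.004,"wy": 0,"wz": -0.005,"dx": 0.4,"dy": -0.5,"dz": -3,"fingers": 255},{"wx": 0,"wy": 0,"wz": 0,"dx": 0.4,"dy": -0.4,"dz": -3,"fingers": 255},{"wx": 0,"wy": 0,"wz": 0,"dx": 0.4,"dy": -0.4,"dz": -3,"fingers": 255},{"wx": 0,"wy": 0,"wz": 0,"dx": 0,"dy": 0,"dz": -2,"fingers": 255},{"wx": 0,"wy": 0,"wz": 0,"dx": 0,"dy": 0,"dz": 0,"fingers": 255},{"wx": 0,"wy": 0,"wz": 0,"dx": 0,"dy": 0,"dz": 0,"fingers": 255}]'

```text
t: 2.15
tool_pos: [0.4595, -0.0978, 0.066]
orientation: [-0.516, 3.093, -0.008]
force: [0.4, -0.4, 0.0]
opening: 0.0005
```

```bash
python3 -c "
from h import *
st(-75,32)
save('wrist','pics/w1.png');save('top','pics/t1.png')"
```

```text
t 2.15 jigpos [-77.8 -10.3  66. ] turn [0.004 0.007 0.011] Fjig [ 0.3 -0.5  0. ] open 0.0005 q [-0.32 -0.1   2.01 -0.    1.22 -2.22]
cm [-0.08  1.06 -3.4 ]
```

View pics/w1.png

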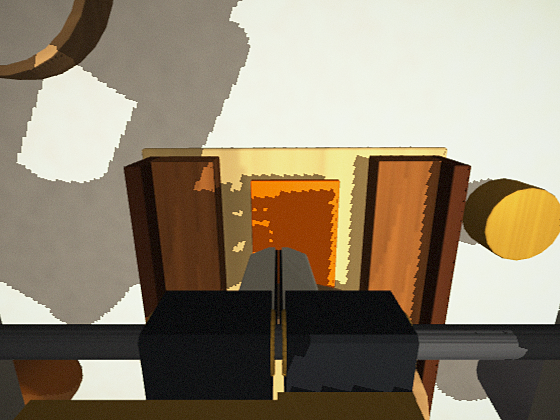

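The wrist view shows the fingers shut above the orange plate (columns 251–340). The tips, at column 280, sit about 10 mm to the -y side, which agrees with the computed offset. I correct that and descend to just above the plate.

send_rows --series '[{"wx": 0.004,"wy": 0.006,"wz": 0.01,"dx": 0,"dy": 0.5,"dz": -0.8,"fingers": 255},{"wx": 0,"wy": 0,"wz": 0,"dx": 0,"dy": 0.5,"dz": -0.8,"fingers": 255},{"wx": 0,"wy": 0,"wz": 0,"dx": 0,"dy": 0,"dz": -0.8,"fingers": 255},{"wx": 0,"wy": 0,"wz": 0,"dx": 0,"dy": 0,"dz": -0.8,"fingers": 255},{"wx": 0,"wy": 0,"wz": 0,"dx": 0,"dy": 0,"dz": 0,"fingers": 255},{"wx": 0,"wy": 0,"wz": 0,"dx": 0,"dy": 0,"dz": 0,"fingers": 255}]'

```text
t: 2.75
tool_pos: [0.4649, -0.0869, 0.0382]
orientation: [-0.536, 3.084, -0.008]
force: [0.3, 0.6, -0.1]
opening: 0.0005
```

```bash
python3 -c "
from h import *
st(-75,16)"
```

```text
t 2.75 jigpos [-69.1  -1.8  38.2] turn [ 0.003  0.012 -0.003] Fjig [ 0.4  0.5 -0.1] open 0.0005 q [-0.29 -0.06  2.03  0.    1.16 -2.21]
cm [-0.62 -0.03 -2.22]
```

send_rows --series '[{"wx": 0.003,"wy": 0.012,"wz": -0.003,"dx": -0.8,"dy": -0.05,"dz": -0.2,"fingers": 255},{"wx": 0,"wy": 0,"wz": 0,"dx": -0.1,"dy": 0,"dz": -0.5,"fingers": 255},{"wx": 0,"wy": 0,"wz": 0,"dx": -0.1,"dy": 0,"dz": -0.5,"fingers": 255},{"wx": 0,"wy": 0,"wz": 0,"dx": 0,"dy": 0,"dz": 0,"fingers": 255}]'

```text
t: 3.08
tool_pos: [0.4548, -0.0878, 0.0261]
orientation: [-0.533, 3.095, -0.001]
force: [-1.9, 1.1, 4.5]
opening: 0.0006
```

```bash
python3 -c "
from h import *
st(-75,16)"
```

```text
t 3.08 jigpos [-78.9   0.7  26.1] turn [0.    0.001 0.   ] Fjig [-1.4  1.6  4.5] open 0.0006 q [-0.3  -0.05  2.05 -0.    1.15 -2.21]
cm [ 0.39  0.06 -1.01]
```

send_rows --series '[{"wx": 0,"wy": 0,"wz": 0,"dx": 0,"dy": 0,"dz": -0.4,"fingers": 255},{"wx": 0,"wy": 0,"wz": 0,"dx": 0,"dy": 0,"dz": -0.4,"fingers": 255},{"wx": 0,"wy": 0,"wz": 0,"dx": 0,"dy": 0,"dz": -0.3,"fingers": 255},{"wx": 0,"wy": 0,"wz": 0,"dx": 0,"dy": 0,"dz": -0.1,"fingers": 255},{"wx": 0,"wy": 0,"wz": 0,"dx": 0,"dy": 0,"dz": 0,"fingers": 255}]'

```text
t: 3.5
tool_pos: [0.4551, -0.0879, 0.0158]
orientation: [-0.531, 3.095, 0.0]
force: [-2.7, 1.3, 8.4]
opening: 0.0002
```

```bash
python3 -c "
from h import *
st(-60,16)"
```

```text
t 3.5 jigpos [-78.6   0.5  15.8] turn [-0.     0.001  0.001] Fjig [-2.2  2.1  8.4] open 0.0002 q [-0.3  -0.03  2.05  0.    1.13 -2.21]
cm [1.77 0.57 0.02]
```

send_rows --series '[{"wx": 0,"wy": 0,"wz": 0,"dx": 0.38,"dy": 0.13,"dz": 0,"fingers": 255},{"wx": 0,"wy": 0,"wz": 0,"dx": 0.38,"dy": 0.13,"dz": 0,"fingers": 255},{"wx": 0,"wy": 0,"wz": 0,"dx": 0.38,"dy": 0.13,"dz": 0,"fingers": 255},{"wx": 0,"wy": 0,"wz": 0,"dx": 0.38,"dy": 0.13,"dz": 0,"fingers": 255}]'

```text
t: 3.83
tool_pos: [0.4677, -0.0845, 0.0169]
orientation: [0.529, -3.091, 0.002]
force: [-5.5, -2.9, 7.9]
opening: 0.0006
```

```bash
python3 -c "
from h import *
st(-50,16)"
```

```text
t 3.83 jigpos [-65.6  -0.6  16.9] turn [ 0.002 -0.005  0.002] Fjig [-6.1 -0.9  7.9] open 0.0006 q [-0.28  0.    2.01 -0.    1.13 -2.19]
cm [ 1.45  0.57 -0.09]
```

send_rows --series '[{"wx": 0,"wy": 0,"wz": 0,"dx": 0.34,"dy": 0.13,"dz": -0.09,"fingers": 255},{"wx": 0,"wy": 0,"wz": 0,"dx": 0.34,"dy": 0.13,"dz": -0.06,"fingers": 255},{"wx": 0,"wy": 0,"wz": 0,"dx": 0.34,"dy": 0.13,"dz": -0.04,"fingers": 255}]'

```text
t: 4.08
tool_pos: [0.4765, -0.0822, 0.016]
orientation: [0.528, -3.086, 0.005]
force: [-5.5, -2.0, 7.8]
opening: 0.0005
```

```bash
python3 -c "
from h import *
st(-40,16);save('top','pics/t2.png');save('side','pics/s2.png');st()
import cv2
a=cv2.imread('pics/t2.png')[135:315,210:450];b=cv2.imread('pics/s2.png')[170:290,190:370]
cv2.imwrite('pics/c2.png',np.vstack([cv2.resize(a,(400,300)),cv2.resize(b,(400,267))]))"
```

```text
t 4.08 jigpos [-56.6  -1.3  16. ] turn [ 0.005 -0.01   0.002] Fjig [-5.8 -0.   7.8] open 0.0005 q [-0.27  0.03  1.98 -0.01  1.13 -2.18]
cm [ 1.52  0.68 -0.  ]
t 4.18 jigpos [-56.2  -1.4  16.1] turn [ 0.005 -0.01   0.002] Fjig [-4.8  0.8  8.1] open 0.0002 q [-0.27  0.03  1.98 -0.01  1.13 -2.18]
```

View pics/c2.png

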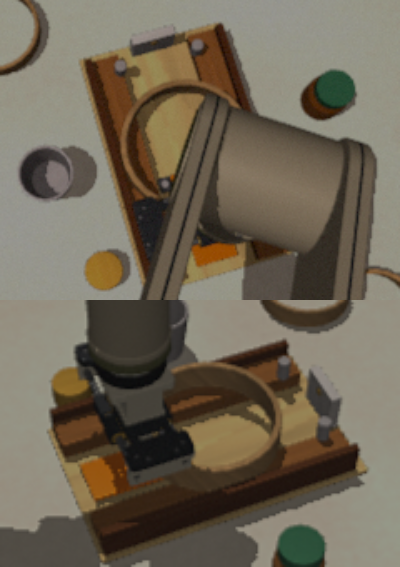

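The fingers press the plate right at the hoop's near wall, and the arm is clear of everything. I keep pushing in small steps.

send_rows --series '[{"wx": 0.005,"wy": -0.01,"wz": 0.002,"dx": 0.3,"dy": 0.16,"dz": -0.04,"fingers": 255},{"wx": 0,"wy": -0.002,"wz": 0,"dx": 0.3,"dy": 0.16,"dz": -0.04,"fingers": 255},{"wx": 0,"wy": -0.002,"wz": 0,"dx": 0.34,"dy": 0.14,"dz": -0.04,"fingers": 255},{"wx": 0,"wy": -0.002,"wz": 0,"dx": 0.34,"dy": 0.14,"dz": -0.04,"fingers": 255}]'

```text
t: 4.52
tool_pos: [0.485, -0.0794, 0.0155]
orientation: [0.532, -3.091, 0.005]
force: [-10.9, -3.2, 11.3]
opening: 0.001
```

```bash
python3 -c "
from h import *
st(-30,16)"
```

```text
t 4.52 jigpos [-47.5  -1.5  15.5] turn [ 0.004 -0.004 -0.   ] Fjig [-11.3   0.6  11.3] open 0.001 q [-0.26  0.05  1.97 -0.01  1.13 -2.17]
cm [1.6  0.73 0.05]
```

send_rows --series '[{"wx": 0.004,"wy": -0.004,"wz": 0,"dx": 0.34,"dy": 0.16,"dz": 0,"fingers": 255},{"wx": 0,"wy": -0.002,"wz": 0,"dx": 0.34,"dy": 0.16,"dz": -0.02,"fingers": 255},{"wx": 0,"wy": -0.002,"wz": 0,"dx": 0.34,"dy": 0.16,"dz": -0.03,"fingers": 255},{"wx": 0,"wy": -0.002,"wz": 0,"dx": 0.34,"dy": 0.16,"dz": -0.03,"fingers": 255}]'

```text
t: 4.85
tool_pos: [0.494, -0.0762, 0.0156]
orientation: [0.531, -3.09, 0.005]
force: [-10.2, -4.3, 11.1]
opening: 0.0007
```

```bash
python3 -c "
from h import *
st(-20,16)"
```

```text
t 4.85 jigpos [-38.   -1.5  15.6] turn [ 0.004 -0.005  0.   ] Fjig [-11.   -0.6  11.1] open 0.0007 q [-0.25  0.07  1.94 -0.01  1.13 -2.16]
cm [1.65 0.74 0.04]
```

send_rows --series '[{"wx": 0.004,"wy": -0.005,"wz": 0,"dx": 0.34,"dy": 0.16,"dz": 0,"fingers": 255},{"wx": 0,"wy": -0.002,"wz": 0,"dx": 0.34,"dy": 0.16,"dz": -0.02,"fingers": 255},{"wx": 0,"wy": -0.002,"wz": 0,"dx": 0.34,"dy": 0.16,"dz": -0.03,"fingers": 255},{"wx": 0,"wy": -0.002,"wz": 0,"dx": 0.34,"dy": 0.16,"dz": -0.03,"fingers": 255}]'

```text
t: 5.18
tool_pos: [0.503, -0.073, 0.0156]
orientation: [0.531, -3.09, 0.006]
force: [-9.7, -3.6, 11.4]
opening: 0.0007
```

```bash
python3 -c "
from h import *
st(-20,16);save('top','pics/t3.png');save('side','pics/s3.png');st()
import cv2
a=cv2.imread('pics/t3.png')[135:315,210:450];b=cv2.imread('pics/s3.png')[170:290,190:370]
cv2.imwrite('pics/c3.png',np.vstack([cv2.resize(a,(400,300)),cv2.resize(b,(400,267))]))"
```

```text
t 5.18 jigpos [-28.5  -1.5  15.6] turn [ 0.005 -0.006  0.001] Fjig [-10.4  -0.2  11.4] open 0.0007 q [-0.24  0.09  1.92 -0.01  1.13 -2.15]
cm [0.75 0.43 0.04]
t 5.28 jigpos [-28.   -1.5  15.6] turn [ 0.004 -0.005  0.001] Fjig [-5.9 -0.7  8.3] open 0.0001 q [-0.24  0.09  1.92 -0.01  1.13 -2.15]
```

View pics/c3.png

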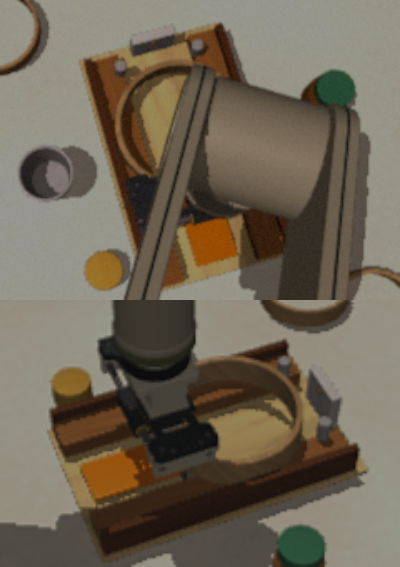

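The hoop lies flat and is moving past the pins, and the bystanders are unmoved. I continue.

send_rows --series '[{"wx": 0.004,"wy": -0.005,"wz": 0,"dx": 0.34,"dy": 0.16,"dz": -0.03,"fingers": 255},{"wx": 0,"wy": -0.002,"wz": 0,"dx": 0.34,"dy": 0.16,"dz": -0.03,"fingers": 255},{"wx": 0,"wy": -0.002,"wz": 0,"dx": 0.34,"dy": 0.16,"dz": -0.03,"fingers": 255},{"wx": 0,"wy": -0.002,"wz": 0,"dx": 0.34,"dy": 0.16,"dz": -0.03,"fingers": 255},{"wx": 0,"wy": -0.002,"wz": 0,"dx": 0.34,"dy": 0.16,"dz": -0.03,"fingers": 255}]'

```text
t: 5.7
tool_pos: [0.5142, -0.0693, 0.0155]
orientation: [0.529, -3.089, 0.008]
force: [-9.8, -3.2, 11.9]
opening: 0.0003
```

```bash
python3 -c "
from h import *
st(-6,16)"
```

```text
t 5.7 jigpos [-16.7  -1.8  15.5] turn [ 0.006 -0.006  0.002] Fjig [-10.3   0.3  11.9] open 0.0003 q [-0.23  0.12  1.89 -0.01  1.14 -2.13]
cm [0.95 0.52 0.05]
```

send_rows --series '[{"wx": 0.005,"wy": -0.006,"wz": 0.002,"dx": 0.3,"dy": 0.18,"dz": -0.01,"fingers": 255},{"wx": 0,"wy": -0.002,"wz": 0,"dx": 0.3,"dy": 0.16,"dz": -0.02,"fingers": 255},{"wx": 0,"wy": -0.002,"wz": 0,"dx": 0.3,"dy": 0.15,"dz": -0.03,"fingers": 255}]'

```text
t: 5.95
tool_pos: [0.52, -0.067, 0.0156]
orientation: [0.532, -3.091, 0.006]
force: [-10.9, -2.9, 11.3]
opening: 0.0006
```

```bash
python3 -c "
from h import *
st(-6,16)"
```

```text
t 5.95 jigpos [-10.5  -1.5  15.6] turn [ 0.005 -0.004 -0.   ] Fjig [-11.3   0.9  11.3] open 0.0006 q [-0.22  0.13  1.88 -0.01  1.13 -2.13]
cm [0.37 0.29 0.04]
```

send_rows --series '[{"wx": 0.005,"wy": -0.004,"wz": 0,"dx": 0.28,"dy": 0.14,"dz": -0.01,"fingers": 255},{"wx": 0,"wy": -0.002,"wz": 0,"dx": 0.28,"dy": 0.14,"dz": -0.02,"fingers": 255}]'

```text
t: 6.12
tool_pos: [0.5228, -0.0658, 0.0155]
orientation: [0.532, -3.091, 0.001]
force: [-20.1, -9.2, 19.6]
opening: 0.0006
```

```bash
python3 -c "
from h import *
st(-6,16)"
```

```text
t 6.12 jigpos [-7.5 -1.3 15.5] turn [ 0.002 -0.005 -0.   ] Fjig [-22.   -1.9  19.6] open 0.0006 q [-0.22  0.14  1.87 -0.    1.14 -2.13]
cm [0.09 0.17 0.05]
```

The force has risen to 22 N, so the hoop is probably on the posts. I look before releasing.

```bash
python3 -c "
from h import *
save('top','pics/t4.png');save('side','pics/s4.png');st()
import cv2
a=cv2.imread('pics/t4.png')[140:260,230:410];b=cv2.imread('pics/s4.png')[170:290,190:370]
cv2.imwrite('pics/c4.png',np.hstack([cv2.resize(a,None,fx=2.2,fy=2.2),cv2.resize(b,None,fx=2.2,fy=2.2)]))
cv2.imwrite('pics/c4a.png',cv2.resize(a,None,fx=4.4,fy=4.4,interpolation=cv2.INTER_CUBIC))
cv2.imwrite('pics/c4b.png',cv2.resize(b,None,fx=4.4,fy=4.4,interpolation=cv2.INTER_CUBIC))"
```

```text
t 6.22 jigpos [-7.5 -1.3 15.6] turn [ 0.002 -0.005 -0.   ] Fjig [-13.8   0.3  13. ] open 0.0006 q [-0.22  0.14  1.87 -0.    1.14 -2.13]
```

View pics/c4a.png

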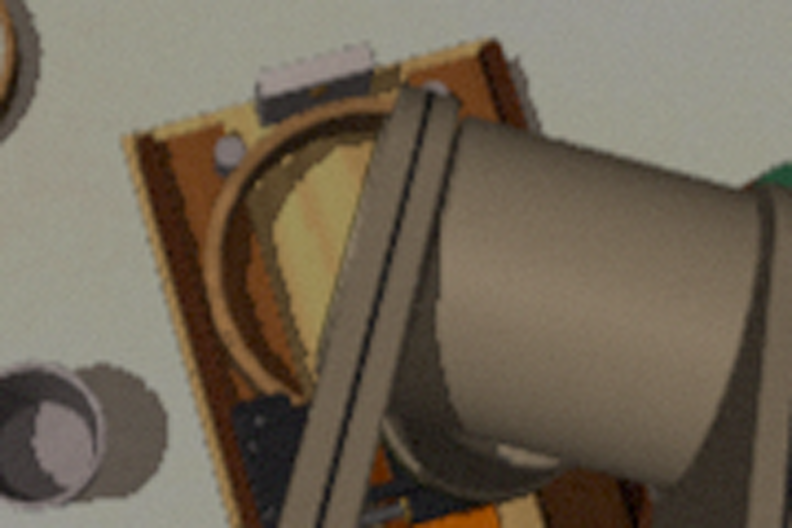

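View pics/c4b.png

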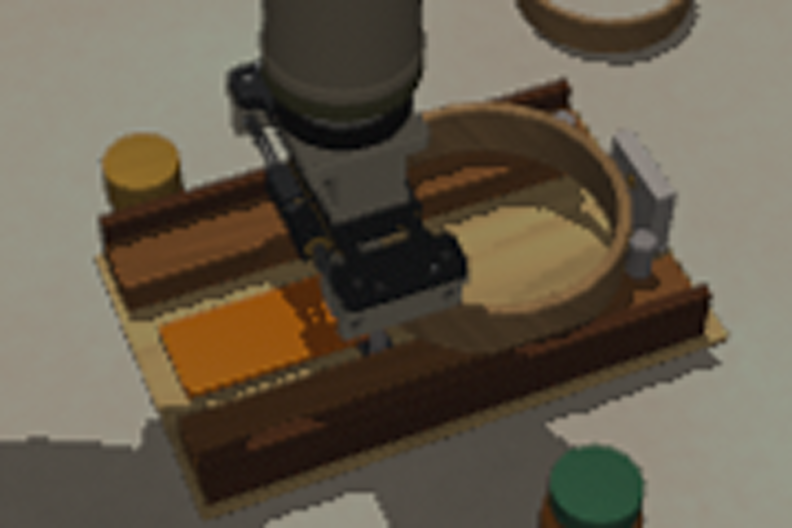

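The hoop appears to touch both posts. One more gentle nudge will show whether it has stopped.

send_rows --series '[{"wx": 0.002,"wy": -0.004,"wz": 0,"dx": 0.2,"dy": 0.08,"dz": 0,"fingers": 255},{"wx": 0,"wy": 0,"wz": 0,"dx": 0.22,"dy": 0.09,"dz": 0,"fingers": 255},{"wx": 0,"wy": 0,"wz": 0,"dx": 0.22,"dy": 0.08,"dz": 0,"fingers": 255}]'

```text
t: 6.47
tool_pos: [0.5224, -0.0659, 0.0157]
orientation: [0.53, -3.081, 0.0]
force: [-15.3, -3.5, 13.9]
opening: 0.0004
```

```bash
python3 -c "
from h import *
st(-6,16)"
```

```text
t 6.47 jigpos [-7.8 -1.3 15.7] turn [ 0.003 -0.015  0.   ] Fjig [-15.6   1.8  13.9] open 0.0004 q [-0.22  0.15  1.86 -0.01  1.15 -2.13]
cm [0.13 0.18 0.03]
```

The stop is firm at -7.8. Before lifting I back off about 4 mm with the plate still down, so that the fingers don't drag the wall up.

send_rows --series '[{"wx": 0.002,"wy": -0.01,"wz": 0,"dx": -0.3,"dy": -0.08,"dz": 0,"fingers": 255},{"wx": 0,"wy": 0,"wz": 0,"dx": -0.3,"dy": -0.09,"dz": 0,"fingers": 255},{"wx": 0,"wy": 0,"wz": 0,"dx": 0,"dy": 0,"dz": 0,"fingers": 255}]'

```text
t: 6.72
tool_pos: [0.5198, -0.0677, 0.0191]
orientation: [-0.531, 3.095, -0.001]
force: [-4.7, 0.9, 6.9]
opening: 0.0005
```

```bash
python3 -c "
from h import *
st(-14,30)"
```

```text
t 6.72 jigpos [-10.9  -2.1  19.1] turn [0.    0.002 0.001] Fjig [-4.1  2.5  6.9] open 0.0005 q [-0.23  0.12  1.88 -0.    1.14 -2.14]
cm [-0.37  0.1   1.09]
```

send_rows --series '[{"wx": 0,"wy": 0.002,"wz": 0,"dx": -0.3,"dy": -0.08,"dz": 0,"fingers": 255},{"wx": 0,"wy": 0,"wz": 0,"dx": -0.2,"dy": 0,"dz": 0.2,"fingers": 255},{"wx": 0,"wy": 0,"wz": 0,"dx": 0,"dy": 0,"dz": 0.4,"fingers": 255},{"wx": 0,"wy": 0,"wz": 0,"dx": 0,"dy": 0,"dz": 0.5,"fingers": 255},{"wx": 0,"wy": 0,"wz": 0,"dx": 0,"dy": 0,"dz": 0.5,"fingers": 255}]'

```text
t: 7.13
tool_pos: [0.518, -0.0688, 0.0386]
orientation: [-0.529, 3.09, -0.002]
force: [-0.7, 0.1, -0.0]
opening: 0.0008
```

```bash
python3 -c "
from h import *
st(-25,60)"
```

```text
t 7.13 jigpos [-12.9  -2.5  38.6] turn [0.    0.006 0.002] Fjig [-0.6  0.3 -0. ] open 0.0008 q [-0.23  0.08  1.88  0.    1.17 -2.14]
cm [-1.22 -0.17  2.14]
```

The tool is free of contact. I raise it and swing clear for the final look.

send_rows --series '[{"wx": 0,"wy": 0,"wz": 0,"dx": -0.6,"dy": -0.1,"dz": 1.5,"fingers": 255},{"wx": 0,"wy": 0,"wz": 0,"dx": -0.6,"dy": -0.1,"dz": 2.5,"fingers": 255},{"wx": 0,"wy": 0,"wz": 0,"dx": -0.4,"dy": 0,"dz": 3,"fingers": 255},{"wx": 0,"wy": 0,"wz": 0,"dx": -0.4,"dy": 0,"dz": 3,"fingers": 255},{"wx": 0,"wy": 0,"wz": 0,"dx": -0.4,"dy": 0,"dz": 3,"fingers": 255},{"wx": 0,"wy": 0,"wz": 0,"dx": -0.4,"dy": 0,"dz": 3,"fingers": 255},{"wx": 0,"wy": 0,"wz": 0,"dx": -1,"dy": 2.5,"dz": 1,"fingers": 255},{"wx": 0,"wy": 0,"wz": 0,"dx": -1,"dy": 3.5,"dz": 0,"fingers": 255},{"wx": 0,"wy": 0,"wz": 0,"dx": -1,"dy": 3.5,"dz": 0,"fingers": 255},{"wx": 0,"wy": 0,"wz": 0,"dx": -1,"dy": 3.5,"dz": 0,"fingers": 255},{"wx": 0,"wy": 0,"wz": 0,"dx": -1,"dy": 3.5,"dz": 0,"fingers": 255},{"wx": 0,"wy": 0,"wz": 0,"dx": -1,"dy": 3.5,"dz": 0,"fingers": 255},{"wx": 0,"wy": 0,"wz": 0,"dx": -1,"dy": 3.5,"dz": 0,"fingers": 255},{"wx": 0,"wy": 0,"wz": 0,"dx": -1,"dy": 3.5,"dz": 0,"fingers": 255},{"wx": 0,"wy": 0,"wz": 0,"dx": 0,"dy": 3.5,"dz": 0,"fingers": 255},{"wx": 0,"wy": 0,"wz": 0,"dx": 0,"dy": 3.5,"dz": 0,"fingers": 255},{"wx": 0,"wy": 0,"wz": 0,"dx": 0,"dy": 0,"dz": 0,"fingers": 255},{"wx": 0,"wy": 0,"wz": 0,"dx": 0,"dy": 0,"dz": 0,"fingers": 255}]'

```text
t: 8.63
tool_pos: [0.3951, 0.2813, 0.2196]
orientation: [-0.519, 3.096, -0.002]
force: [-0.2, -0.5, 0.0]
opening: 0.0002
```

```bash
python3 -c "
from h import *
st()
save('top','pics/t5.png');save('side','pics/s5.png')
import cv2
a=cv2.imread('pics/t5.png')[135:315,210:450];b=cv2.imread('pics/s5.png')[170:290,190:370]
cv2.imwrite('pics/c5a.png',cv2.resize(a,None,fx=3.3,fy=3.3,interpolation=cv2.INTER_CUBIC))
cv2.imwrite('pics/c5b.png',cv2.resize(b,None,fx=4.4,fy=4.4,interpolation=cv2.INTER_CUBIC))"
```

```text
t 8.63 jigpos [-11.8 368.5 219.6] turn [0.001 0.002 0.009] Fjig [-0.3 -0.4  0. ] open 0.0002 q [ 0.51 -0.19  1.8  -0.    1.53 -1.39]
```

View pics/c5a.png

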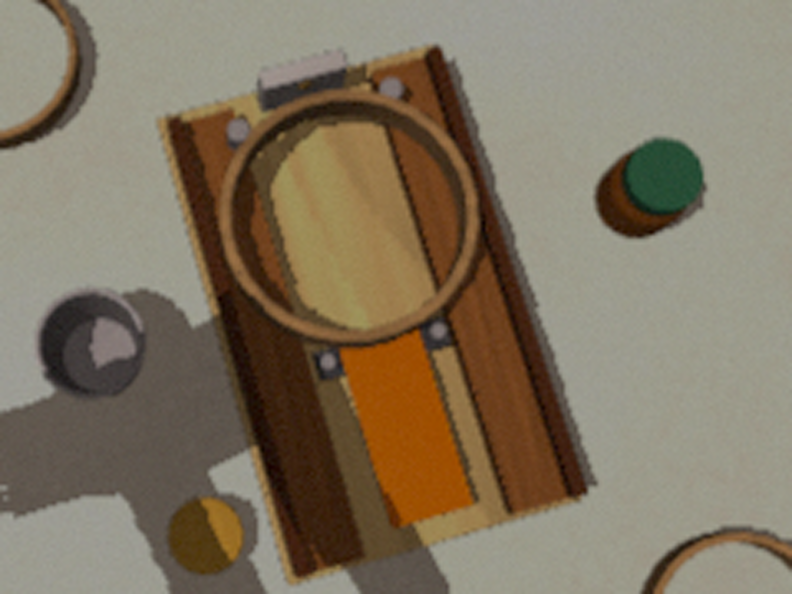

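View pics/c5b.png

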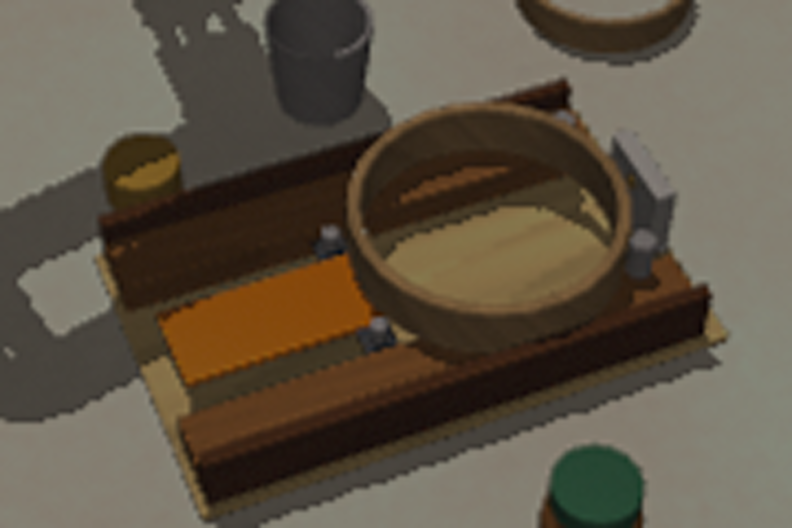

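```bash
python3 -c "
from h import *
u=lambda c:(210+(c[0]+.5)/3.3-.5,135+(c[1]+.5)/3.3-.5)
x,y,a=POSE
c=np.mean([ray('top',u(p),.068)[:2] for p in [(218,218),(482,218),(349,92),(349,347)]],0)-[x,y]
print(1000*c@[np.cos(a),np.sin(a)],1000*c@[-np.sin(a),np.cos(a)])
for n,cc,z in(('pot',(92,343),.07),):pass
i=robot.read_state();print(i['t'],np.abs(i['dq']).max())
robot.close_job()"
```

```text
82.98656514113453 0.582601551151354
8.7333 0.029204603899185024
the job is handed in; nothing more can be done
```

The hoop is pushed home and locked in, and the job was handed in at about 8.7 s with the arm clear of everything. I pressed the plate about 11 mm with the shut fingertips, at about 8 N. Holding it there, I slid the hoop past the pins until it stopped firmly against the end posts, at 16–22 N. I then backed the fingers off the wall before lifting, and the plate sprang back up.

**Final pictures:**
- The hoop lies flat and against both end posts.
- Both pins are up behind its outer wall.
- The pot, jar and brass weight are at the same pixels as at the start.

**Where the checks disagreed:**
- **Hoop position:** The last top-view estimate put the hoop centre at jig x≈83, y≈0.6, not the nominal x=87. The fingertip stop gave about 84.7. I put this down to a few mm of calibration and pixel-reading error, because the hoop would not move when pushed further and the pins stand clear behind it, but I did not measure it a second way.
- **Plate during back-off:** The plate rose about 3 mm early, to roughly 8 mm pressed, when the hoop was already home.

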